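# Hold the lever level over its checking fixture

## Robot

A 6-joint arm with a two-finger parallel gripper is mounted at the origin on the work surface. World frame = base frame: x ahead of the robot, y to its left, z up, the work surface at z = 0. Lengths are in m, angles in rad, forces in N, time in s.
With the tool pointing down it reaches from about 0.275 to 0.825 m from the base axis. Payload 5.2 kg.
Tool frame: the origin (TCP) lies between the finger pads; the fingertips stand 22 mm ahead of it and the grasp point (between the pads) lies 3 mm ahead of it; z points along the fingers, y is the line along which they close (so a half turn about z gives the same grasp; the last joint's range is limited). The gripper opens to 93 mm and grips with 3 to 60 N. Pads are 15 mm wide; open, the fingers measure 128 mm over their backs; the gripper's body (75 mm by 188 mm) begins 65 mm behind the grasp point.
Start: joints at [-0.203, 0.259, 1.535, -0, 1.348, -0.203], TCP at [0.55, 0, 0.241] pointing down, gripper open.
Joint ranges: [-3.14, 3.14], [-0.91, 2.08], [0.19, 2.58], [-1.22, 4.36], [0.22, 2.71], [-3.12, 3.12]. Speed limits (rad/s): [2.57, 2.57, 3.14, 3.14, 3.14, 3.14].

## Interface

Orientations are given as [roll, pitch, yaw] about the fixed x, y, z axes, in that order (R = Rz(yaw) Ry(pitch) Rx(roll)).
In Python, from rig import manip gives the robot as it stands.
- The arm moves only by the tool drive_tool, never from a script. Its argument "commands" is a list of rows, each a list of 7 numbers: the shift along the world's x, y, z as a fraction of full scale, then the turn, a rotation vector about the world's x, y, z as a fraction of full scale, then the opening, from 0 (shut) to 1 (fully open). A call has 1 to 20 rows; each row is the pose to reach, as a shift and turn from the pose commanded when the call began; what a row does not reach only later rows make up. Full scale, the value 1, is 0.15 m for a shift and 0.5 rad for a turn. A row lasts 1/8 s, in which the tool goes at most 62.5 mm and 10.7 degrees, less where a joint would pass 70% of its speed; a pose out of reach is approached as far as the arm can. A call with a number of a shift or a turn outside -1 to 1 is refused whole. A call with a gripper value outside its range is refused whole. The fingers move at their own pace and stop on an object; the grip force is fixed at half the most. Time passes only in rows, so rows that repeat a pose let the fingers close. It gives the time, the measured TCP pose, the force, the opening and the grip force at its end, in the units of the state.
- manip.state(): the state, without advancing time (a new reading comes with each control period).
- manip.snapshot(name): name is "scene" or "side" or "wrist"; returns a dict with "image" (400x640x3 uint8, red, green, blue), "z_map" (400x640 float32, m along the optical axis (not along the pixel's ray), 0 where there is no reading), "fx", "fy", "cx", "cy" (pixels), "extrinsics" (4x4, takes a point from camera to world coordinates). Camera axes: x right, y up, looking along -z (the intrinsics and any distortion apply to the point x, -y, -z); pixel columns grow to the right and rows downward; lengths in m; the calibration is good to about 2 mm. A picture is of the moment at which its call begins.
- manip.finish_job(): hands the job in; it is judged then, once.
Trained networks look in the newest picture that a camera, given by its name, has taken for a name from the list of things; names that differ only in an ending like _2 or _b are one class to them, and where a whole thing is asked for, a point or a joint stands for the part that bears it (a point fixed in the world has none). Each returns a list of dicts, best first, with "score" (0 to 1); they miss things now and then, are a little off and sometimes report something else, mostly with a low value. They report only what shows in the picture. A call takes as long as a camera call. They do not tell look-alikes from the thing itself.
- manip.spot_in(query, camera): "at" ([x, y, z] in m, in world coordinates, good to about 4 mm: the middle of the surface that is visible of it).
- manip.landmark_of(query, camera): "at" ([x, y, z] in m, in world coordinates, good to about 4 mm: a listed point, or the origin of a listed thing).
The state is a dict: "clock": time; "q": joint angles; "joint_vel": joint speeds; "effort": joint torques, N m; "eef_pos": TCP position; "orientation": TCP orientation; "contact_force": force on the tool from outside, world axes, zero at the start; "ft_torque": the same for the moment, N m; "width": finger opening in m; "gripper_force": force on a finger pad.
Only numpy, scipy, OpenCV 4.12 (cv2) and the standard library are available. Lean on these libraries where they do the work, as an engineer would, in place of code of your own. Each camera call takes 0.05 s, during which the arm holds its last target. There are 200 camera calls.

## Task

Open the checking fixture's clear dust cover by its red bar and lay it back gently on its stop, without letting it drop or slam. Then pick the aluminium lever up off the mat by its balance point, gripping across the arm, carry it level to the fixture and keep holding it level and still about 10 cm above the seats, hub over the thick pin and eye over the thin one, so that I can wipe the seats: finish while holding it there, with nothing but the gripper carrying it. Leave the caliper, the jar and the ring gauge where they are.

Things in the scene. Friction and masses are not known exactly. Their poses are not given: they have to be found in the camera images.
- fixture: Checking fixture, fixed: grey metal plate 300 x 175 mm, top 35 mm above the bench. Origin on the bench under its centre; x along the plate, y towards the hinge, z up. On its centre line two steel seats, tops 45 mm above the bench, each with a dark pin: big (dia 52, pin dia 23 x 32 high), small (dia 32, pin dia 10 x 24 high). Four blue blocks 14 mm high. Two lugs behind the hinge are the stop.
- cover (a joint): Hinge of the clear box cover (256 x 150 x 65 mm, blue edges, 0.45 kg), rad: 0 shut; grows as the bar side rises and swings over to the fixture's +y side; 1.83 = open on its stop. Axis parallel to the fixture's x. Lightly damped, does not stay by itself: below about 1.05 it falls shut, above it falls open. Open, it lies wholly beyond the hinge on the +y side, under 0.23 m high.
- cover_hinge (a point): Middle of the hinge axis: 80 mm along the fixture's +y from its origin, 35 mm above the bench.
- cover_handle (a point): Centre of the cover's red pull bar, moving with the cover. Bar 12 mm thick, 110 mm long, parallel to the hinge, a leg at each end, its centre 42 mm out from the front wall so that a finger fits behind it. Shut: 112 mm along the fixture's -y from its origin and 75 mm above the bench (192 mm across from the hinge axis, 40 mm above it). It can turn between the fingers.
- seat_hub (a point): Centre of the big seat's top face (on the axis of the thick pin), 45 mm above the bench.
- seat_eye (a point): Centre of the small seat's top face (on the axis of the thin pin), 45 mm above the bench; 165 mm along the fixture's +x from seat_hub.
- lever: Aluminium lever on the mat, 211 mm long, 0.4 to 0.65 kg: big hub (dia 56, 44 high, 25 mm bore with a brass-coloured bush) and small eye (dia 36, 34 high, bore 12), 165 mm apart, joined by a straight arm 24 mm wide, 20 mm thick, its underside 14 mm above that of hub and eye. Origin level with the underside of hub and eye, below the balance point; x along the arm from hub to eye, z up.
- lever_balance (a point): Balance point (centre of mass) of the lever along its arm, at half the arm's thickness: 48.7 mm from the hub's axis towards the eye, 24 mm above the lever's underside. The middle of its length is 29 mm farther towards the eye.
- lever_hub (a point): Centre of the hub's underside.
- lever_eye (a point): Centre of the eye's underside.
- mat: Green inspection mat 290 x 230 x 4 mm, fixed to the bench; origin at the centre of its underside.
- caliper: Bystander: digital caliper, steel beam and black head, 235 mm long, 13 mm high, lying on the bench beside the mat; origin below its middle.
- jar: Bystander: amber glass jar with a white lid, dia 48 mm, 70 mm high; origin at the centre of its underside.
- ring_gauge: Bystander: dark steel ring gauge, outside dia 60 mm, 24 mm high; origin at the centre of its underside.
Things that resemble listed ones, but are neither listed nor needed, are in the scene too. Of the things that look like the lever, the largest one is meant.

How it is judged:
On the way, in this order (a step that is already met when the one before it is completed fails the run):
1. the dust cover rests open on its stop, the lever still lying on the mat (value of joint cover above 1.79 rad and velocity of joint cover below 0.1 rad/s and contact force between lever and mat above 0.5 N), for 0.2 s.
2. the lever is lifted clear of the mat, level, in the gripper (height (world z) of lever above 0.03 m and angle between lever's own z axis and vertical below 0.09 rad and contact force between the fingers and lever above 2 N and contact force between lever and mat below 0.2 N and contact force between lever and fixture below 0.2 N and contact force between lever and caliper below 0.2 N and contact force between lever and jar below 0.2 N and contact force between lever and ring_gauge below 0.2 N), for 0.2 s.
At the end, for the whole second after the job is handed in: Cover open on its stop (over 1.78 rad). The gripper alone holds the lever within 15 mm of its balance point, still, level within 0.09 rad, underside 60 to 140 mm above the seats, hub and eye each within 12 mm of their pin axes seen from above. Bystanders within 20 mm of where they stood (value of joint cover above 1.78 rad and contact force between the fingers and lever above 2 N and contact force between lever and mat below 0.2 N and contact force between lever and fixture below 0.2 N and contact force between lever and caliper below 0.2 N and contact force between lever and jar below 0.2 N and contact force between lever and ring_gauge below 0.2 N and angle between lever's own z axis and vertical below 0.09 rad and z of lever_hub in the frame of seat_hub between 0.06 and 0.14 m and horizontal distance between lever_hub and seat_hub below 0.012 m and horizontal distance between lever_eye and seat_eye below 0.012 m and horizontal distance between the grasp point and lever_balance below 0.015 m and linear speed of lever below 0.02 m/s and angular speed of lever below 0.15 rad/s and not (distance of caliper from where it was at the start of the episode above 0.02 m) and not (distance of jar from where it was at the start of the episode above 0.02 m) and not (distance of ring_gauge from where it was at the start of the episode above 0.02 m)); the arm keeps its last pose, push and grip.
It fails at once if the cover slams onto its stop (over 1.2 rad/s in the last 0.2 rad) (value of joint cover above 1.63 rad and velocity of joint cover above 1.2 rad/s).
It fails at once if the cover is dropped shut (over 1.2 rad/s in the last 0.3 rad) (value of joint cover below 0.3 rad and velocity of joint cover below -1.2 rad/s).
It fails at once if the lever is tipped by more than 0.3 rad (17 degrees) (angle between lever's own z axis and vertical above 0.3 rad).
It fails at once if the caliper, the jar or the ring gauge is moved by more than 20 mm (distance of any of caliper, jar, ring_gauge from where it was at the start of the episode above 0.02 m).
It also fails if it takes over 72 s, if anything falls off the work surface, if the arm or the gripper's body presses on something with over 40 N, if the wrist force passes 120 N, or if a joint passes its speed limit or range.

## Working session

There is one attempt and no reset: what is moved stays moved. The work goes in short steps, Python scripts to look and compute and a tool call to move; the robot and the scene stay as the last step left them, time stands still between calls to the robot, and variables do not carry over. Pictures are saved under pics/ and viewed, at most 10 in all, crops included, and the job is handed in when it is done.

Besides the shell and the picture viewer there is one more tool, called after "Call:" by a JSON object that holds its "op" and its "data". drive_tool: Moves the arm, as the interface text tells. Its arguments: {"type":"object","properties":{"commands":{"type":"array"}},"required":["commands"]}

```bash
mkdir -p pics; python3 - <<'E'
from rig import manip
import cv2,numpy as np
ims=[]
for c in ["scene","side"]:
    s=manip.snapshot(c); cv2.imwrite(f"pics/{c}0.png",s["image"][:,:,::-1])
    for q in ["cover_handle","cover_hinge","seat_hub","seat_eye","fixture","lever","lever_balance","lever_hub","lever_eye","mat","caliper","jar","ring_gauge"]:
        print(c,q,[(np.round(d["at"],3).tolist(),round(d["score"],2)) for d in manip.landmark_of(q,c)][:4])
print(manip.state())
E
```

```text
scene cover_handle [([0.58, 0.077, 0.076], 0.64)]
scene cover_hinge []
scene seat_hub []
scene seat_eye [([0.635, 0.204, 0.046], 0.58)]
scene fixture [([0.551, 0.184, -0.001], 0.62)]
scene lever [([0.45, -0.247, 0.0], 0.88), ([0.207, -0.289, -0.001], 0.78), ([0.824, -0.094, -0.002], 0.71)]
scene lever_balance [([0.452, -0.247, 0.026], 0.79), ([0.554, 0.183, -0.001], 0.74), ([0.203, -0.295, 0.012], 0.71), ([0.825, -0.097, 0.016], 0.57)]
scene lever_hub [([0.856, -0.088, 0.004], 0.95), ([0.407, -0.246, 0.006], 0.79), ([0.222, -0.262, -0.003], 0.73)]
scene lever_eye [([0.739, -0.109, 0.0], 0.96), ([0.159, -0.366, 0.001], 0.72), ([0.57, -0.234, 0.007], 0.59)]
scene mat [([0.475, -0.239, -0.002], 0.66), ([0.657, -0.28, -0.0], 0.34)]
scene caliper [([0.441, -0.423, -0.004], 0.77)]
scene jar [([0.658, -0.283, -0.002], 0.93), ([0.636, 0.203, 0.043], 0.42), ([0.579, 0.075, 0.077], 0.36)]
scene ring_gauge [([0.667, -0.176, 0.002], 0.65)]
side cover_handle [([0.474, 0.166, 0.041], 0.69), ([0.578, 0.079, 0.078], 0.65)]
side cover_hinge []
side seat_hub [([0.477, 0.169, 0.044], 0.73)]
side seat_e
[... 740 characters left out ...]
0.77)]
{'clock': 1.4, 'q': array([-2.02758586e-01,  2.58600157e-01,  1.53500670e+00, -1.31786850e-05,
        1.34798976e+00, -2.02803492e-01]), 'joint_vel': array([ 0.00015083, -0.00013748,  0.00025385, -0.00149063,  0.0009172 ,
        0.00025743]), 'effort': array([ 8.21207848e-07, -4.37208080e+01, -2.84301460e+01,  7.16918358e-02,
        3.12592566e-02,  4.42842179e-06]), 'eef_pos': array([5.50003964e-01, 4.09141047e-05, 2.40649961e-01]), 'orientation': array([-3.14158618e+00,  1.17907193e-05,  1.57084414e+00]), 'contact_force': array([ 0.14500562,  0.14259315, -0.06946791]), 'ft_torque': array([-0.10684545,  0.04559541,  0.01460805]), 'gripper_force': 0.0, 'width': 0.09296928633641854}
```

View pics/scene0.png

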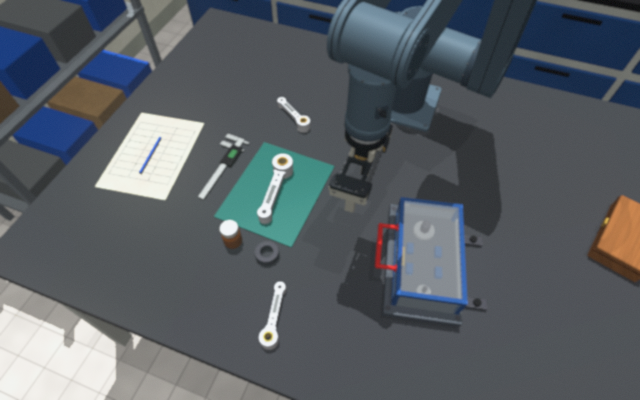

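View pics/side0.png

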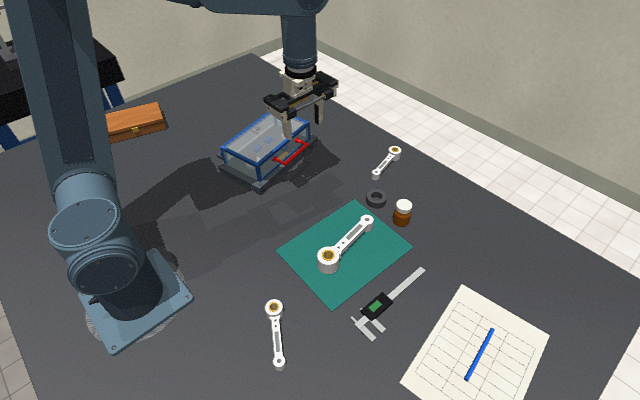

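Scene shows the fixture with its shut cover, red bar at (385,247). There are three lever-like objects:
- (275,188) on the green mat
- (295,115) near the base, smaller
- (272,315) near the far edge, smaller

The one on the mat, hub (282,162) and eye (265,214), has hub–eye ≈165 mm and is the largest, so it is the one meant. The jar is at (230,233), the ring gauge at (266,252) and the caliper at (222,167). I'll start moving over the bar now.

Call:
{"op": "drive_tool", "data": {"commands": [[0.1,0.25,0,0,0,-0.4,0.5],[0.19,0.51,0,0,0,-0.7,0.36],[0.19,0.51,0,0,0,-1,0.36],[0.19,0.51,0,0,0,-1,0.36]]}}

```text
clock: 1.9
eef_pos: [0.5785, 0.077, 0.2405]
orientation: [-3.141, 0.0, 1.073]
contact_force: [-0.3, 0.0, -0.7]
width: 0.0575
gripper_force: 0.0
```

Call:
{"op": "drive_tool", "data": {"commands": [[0,0,0,0,0,-0.35,0.36],[0,0,0,0,0,-0.7,0.36],[0,0,0,0,0,-1,0.36],[0,0,0,0,0,-1,0.36]]}}

```text
clock: 2.4
eef_pos: [0.5784, 0.0759, 0.2407]
orientation: [3.142, 0.0, 0.574]
contact_force: [-0.1, -0.6, 0.9]
width: 0.0335
gripper_force: 0.0
```

Call:
{"op": "drive_tool", "data": {"commands": [[0,0,0,0,0,-0.35,0.36],[0,0,0,0,0,-0.7,0.36],[0,0,0,0,0,-0.7,0.36],[0,0,0,0,0,-0.7,0.36]]}}

```text
clock: 2.9
eef_pos: [0.5785, 0.0763, 0.2407]
orientation: [3.142, 0.0, 0.226]
contact_force: [0.2, 0.1, 0.4]
width: 0.0333
gripper_force: 0.0
```

```bash
cat > h.py <<'E'
from rig import manip
import cv2,numpy as np
def pts(s):
    z=s["z_map"]; v,u=np.mgrid[:z.shape[0],:z.shape[1]]
    p=np.stack([(u-s["cx"])/s["fx"]*z,-(v-s["cy"])/s["fy"]*z,-z],-1)
    E=s["extrinsics"]; return p@E[:3,:3].T+E[:3,3]
def bgr(s): return s["image"][:,:,::-1]
E
python3 - <<'E'
from h import *
st=manip.state(); print(st["clock"],st["eef_pos"],st["orientation"],st["width"],st["q"])
for c in ["scene","side","wrist"]:
    s=manip.snapshot(c); P=pts(s); im=s["image"].astype(int)
    m=(im[...,0]>120)&(im[...,1]<60)&(im[...,2]<60)&(s["z_map"]>0)&(abs(P[...,2]-0.08)<0.012)
    p=P[m]; 
    if len(p)>20:
        r=cv2.minAreaRect((p[:,:2]*1000).astype(np.float32)); print(c,len(p),r, np.percentile(p[:,2],[5,50,95]))
    for q in ["cover_handle","seat_hub","seat_eye","fixture"]:
        print(c,q,[(np.round(d["at"],3).tolist(),round(d["score"],2)) for d in manip.landmark_of(q,c)][:3])
    if c=="wrist": cv2.imwrite("pics/w1.png",bgr(s))
    if c=="side": cv2.imwrite("pics/lev.png",cv2.resize(bgr(s)[130:380,240:440],None,fx=2.4,fy=2.4,interpolation=cv2.INTER_CUBIC))
E
```

```text
2.9 [0.57847675 0.07634348 0.24066475] [3.14157612e+00 3.10750479e-05 2.26095489e-01] 0.03330673279053362 [-5.98212800e-02  3.18718523e-01  1.45220455e+00 -2.51264192e-05
  1.37069473e+00  1.28488455e+00]
scene 284 ((576.0151977539062, 92.78010559082031), (118.15779876708984, 46.11252212524414), 11.927595138549805) [0.07633539 0.08046991 0.08353658]
scene cover_handle [([0.576, 0.076, 0.075], 0.91)]
scene seat_hub []
scene seat_eye [([0.634, 0.202, 0.045], 0.84)]
scene fixture [([0.55, 0.185, 0.0], 0.73)]
side 161 ((570.6253051757812, 91.38904571533203), (120.67152404785156, 49.46753692626953), 11.095497131347656) [0.07564275 0.07894894 0.08224269]
side cover_handle [([0.582, 0.08, 0.075], 0.57)]
side seat_hub [([0.476, 0.167, 0.045], 0.97)]
side seat_eye []
side fixture [([0.555, 0.185, -0.0], 0.74)]
wrist 1603 ((575.9288330078125, 93.45372009277344), (121.2776107788086, 47.3050422668457), 12.303985595703125) [0.07768819 0.08089097 0.08298843]
wrist cover_handle [([0.58, 0.074, 0.075], 0.94), ([0.667, -0.184, -0.002], 0.45)]
wrist seat_hub []
wrist seat_eye []
wrist fixture [([0.551, 0.188, 0.005], 0.75)]
```

View pics/w1.png

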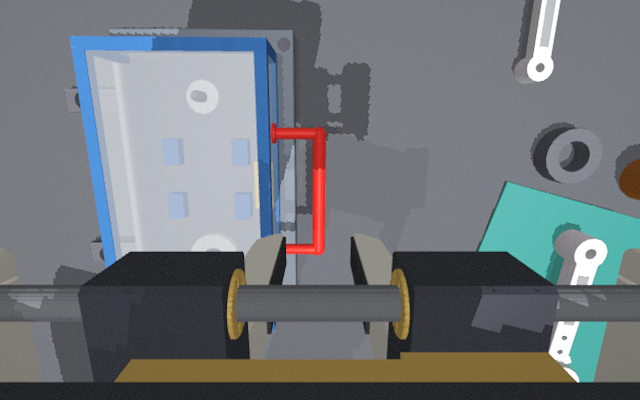

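View pics/lev.png

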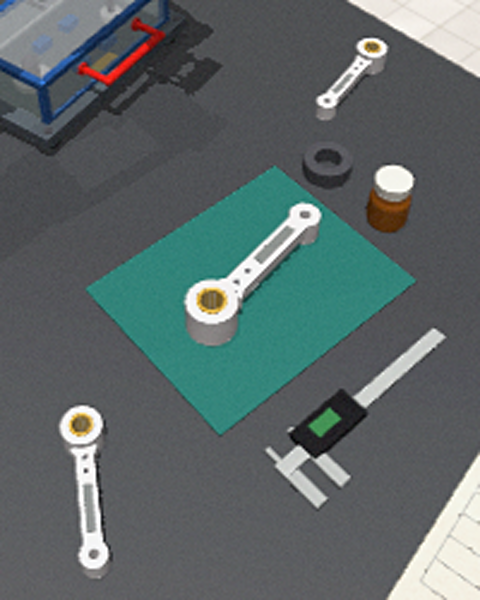

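Wrist view: the bar runs (322,130) to (322,248), parallel to the pads and centred between them at column ~318, with the wall to the left. The crop confirms that the lever on the mat, hub (212,310) and eye (305,220), is clearly bigger than the ones at (88,490) and (350,80). Next I descend and grip the bar.

Call:
{"op": "drive_tool", "data": {"commands": [[0,0,-0.3,0,0,-0.02,0.36],[0,0,-0.6,0,0,-0.02,0.36],[0,0,-0.9,0,0,-0.02,0.36],[0,0,-1,0,0,-0.02,0.36],[0,0,-1,0,0,-0.02,0.36]]}}

```text
clock: 4.28
eef_pos: [0.5783, 0.0765, 0.0903]
orientation: [-3.141, 0.001, 0.211]
contact_force: [-0.0, 1.0, 0.4]
width: 0.0334
gripper_force: 0.0
```

Call:
{"op": "drive_tool", "data": {"commands": [[0,0,-0.08,0,0,0,0.36],[0,0,-0.08,0,0,0,0.36],[0,0,-0.08,0,0,0,0],[0,0,-0.08,0,0,0,0],[0,0,-0.08,0,0,0,0],[0,0,-0.08,0,0,0,0]]}}

```text
clock: 5.03
eef_pos: [0.5789, 0.0761, 0.0791]
orientation: [3.141, -0.001, 0.211]
contact_force: [-0.1, -2.5, 2.8]
width: 0.0112
gripper_force: 30.0
```

```bash
python3 - <<'E'
from h import *
st=manip.state(); print(st["clock"],st["eef_pos"],st["width"],st["gripper_force"],st["contact_force"])
r=np.hypot(.192,.04);a0=np.arctan2(.04,.192);y=np.array([-.213,.977])
f=lambda q:np.r_[(.192-r*np.cos(a0+q))*y,r*np.sin(a0+q)-.04]/.15
b=0
for q0,q1,n in [(0,.7,10),(.7,1.4,10),(1.4,1.85,12)]:
    print(q0,q1); print([[*np.round(f(q0+(q1-q0)*k/n)-f(q0),2).tolist()] for k in range(1,n+1)])
E
```

```text
5.025 [0.57888823 0.07610989 0.07911469] 0.01118934873512493 30.000064373016357 [-0.12986349 -2.48051309  2.794321  ]
0 0.7
[[-0.0, 0.02, 0.09], [-0.01, 0.05, 0.18], [-0.02, 0.08, 0.26], [-0.03, 0.12, 0.34], [-0.04, 0.17, 0.42], [-0.05, 0.21, 0.5], [-0.06, 0.27, 0.57], [-0.07, 0.33, 0.64], [-0.09, 0.39, 0.7], [-0.1, 0.46, 0.76]]
0.7 1.4
[[-0.02, 0.07, 0.05], [-0.03, 0.15, 0.1], [-0.05, 0.23, 0.15], [-0.07, 0.31, 0.18], [-0.09, 0.39, 0.21], [-0.1, 0.48, 0.24], [-0.12, 0.57, 0.26], [-0.14, 0.65, 0.27], [-0.16, 0.74, 0.28], [-0.18, 0.83, 0.28]]
1.4 1.85
[[-0.01, 0.05, -0.0], [-0.02, 0.1, -0.01], [-0.03, 0.14, -0.01], [-0.04, 0.19, -0.02], [-0.05, 0.24, -0.03], [-0.06, 0.28, -0.04], [-0.07, 0.33, -0.06], [-0.08, 0.38, -0.07], [-0.09, 0.42, -0.09], [-0.1, 0.46, -0.11], [-0.11, 0.51, -0.13], [-0.12, 0.55, -0.15]]
```

Gripped at 11.2 mm with 30 N. Next is the first third of the arc.

Call:
{"op": "drive_tool", "data": {"commands": [[0,0.02,0.09,0,0,0,0],[-0.01,0.05,0.18,0,0,0,0],[-0.02,0.08,0.26,0,0,0,0],[-0.03,0.12,0.34,0,0,0,0],[-0.04,0.17,0.42,0,0,0,0],[-0.05,0.21,0.5,0,0,0,0],[-0.06,0.27,0.57,0,0,0,0],[-0.07,0.33,0.64,0,0,0,0],[-0.09,0.39,0.7,0,0,0,0],[-0.1,0.46,0.76,0,0,0,0]]}}

```text
clock: 6.28
eef_pos: [0.5641, 0.1438, 0.1956]
orientation: [3.137, -0.002, 0.211]
contact_force: [-1.1, -12.2, 9.6]
width: 0.0109
gripper_force: 30.0
```

Call:
{"op": "drive_tool", "data": {"commands": [[-0.02,0.07,0.06,0,0,0,0],[-0.03,0.15,0.11,0,0,0,0],[-0.05,0.23,0.16,0,0,0,0],[-0.07,0.31,0.19,0,0,0,0],[-0.09,0.39,0.22,0,0,0,0],[-0.1,0.48,0.25,0,0,0,0],[-0.12,0.57,0.27,0,0,0,0],[-0.14,0.65,0.28,0,0,0,0],[-0.16,0.74,0.29,0,0,0,0],[-0.18,0.83,0.29,0,0,0,0]]}}

```text
clock: 7.52
eef_pos: [0.5364, 0.2713, 0.2367]
orientation: [-3.141, -0.001, 0.211]
contact_force: [2.9, -0.2, 2.8]
width: 0.011
gripper_force: 30.0
```

Call:
{"op": "drive_tool", "data": {"commands": [[-0.01,0.05,0,0,0,0,0],[-0.02,0.1,-0.01,0,0,0,0],[-0.03,0.14,-0.01,0,0,0,0],[-0.04,0.19,-0.02,0,0,0,0],[-0.05,0.24,-0.03,0,0,0,0],[-0.06,0.28,-0.04,0,0,0,0],[-0.07,0.33,-0.06,0,0,0,0],[-0.08,0.38,-0.07,0,0,0,0]]}}

```text
clock: 8.52
eef_pos: [0.5243, 0.3272, 0.225]
orientation: [3.141, 0.001, 0.211]
contact_force: [4.9, -1.7, -4.3]
width: 0.0114
gripper_force: 30.0
```

```bash
python3 - <<'E'
from h import *
s=manip.snapshot("side"); cv2.imwrite("pics/s2.png",cv2.resize(bgr(s)[0:220,180:400],None,fx=2.5,fy=2.5))
for c in ["side","scene"]:
    if c=="scene": manip.snapshot(c)
    print(c,[(np.round(d["at"],3).tolist(),round(d["score"],2)) for d in manip.landmark_of("cover_handle",c)][:3])
st=manip.state();print(st["eef_pos"],st["contact_force"])
E
```

```text
side [([0.522, 0.33, 0.222], 0.7), ([0.473, -0.24, -0.003], 0.53)]
scene [([0.523, 0.331, 0.22], 0.77)]
[0.52433896 0.32722094 0.22508935] [ 2.89669996  0.98718246 -3.82418344]
```

View pics/s2.png

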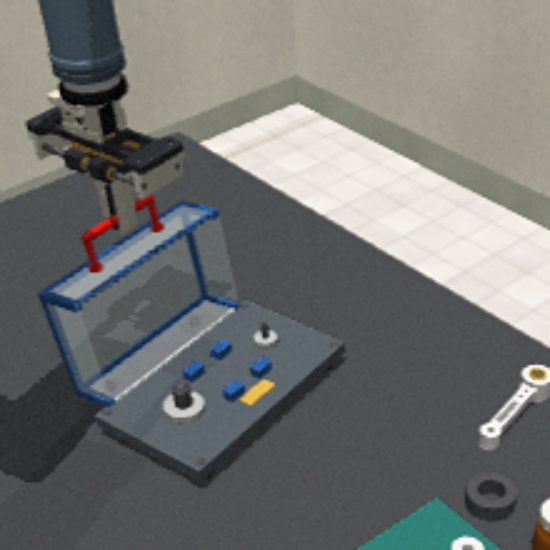

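The side crop shows the cover nearly open, the bar still in the fingers at (120,215), and the seats clear with the thick pin at (182,395) and the thin pin at (265,330). I lower the last bit slowly.

Call:
{"op": "drive_tool", "data": {"commands": [[-0.01,0.03,-0.01,0,0,0,0],[-0.01,0.06,-0.02,0,0,0,0],[-0.02,0.09,-0.03,0,0,0,0],[-0.03,0.12,-0.05,0,0,0,0],[-0.03,0.14,-0.06,0,0,0,0],[-0.04,0.16,-0.08,0,0,0,0],[-0.04,0.18,-0.09,0,0,0,0],[-0.04,0.18,-0.09,0,0,0,0]]}}

```text
clock: 9.72
eef_pos: [0.5195, 0.3499, 0.2156]
orientation: [3.134, -0.002, 0.21]
contact_force: [0.2, -18.4, 15.7]
width: 0.011
gripper_force: 30.0
```

```bash
python3 - <<'E'
from h import *
st=manip.state();p=st["eef_pos"];print(p,st["contact_force"])
d=(p[1]-.0762)/.977;print(np.arctan2(p[2]-.003-.035,.192-d)-np.arctan2(.04,.192))
for c in ["scene","side"]:
    s=manip.snapshot(c)
    for q in ["seat_hub","seat_eye","fixture","lever_hub","lever_eye","lever_balance","cover_handle"]:
        print(c,q,[(np.round(d["at"],4).tolist(),round(d["score"],2)) for d in manip.landmark_of(q,c)][:4])
    P=pts(s); im=s["image"].astype(int)
    # lever: bright top of arm on mat
    m=(im.min(-1)>110)&(abs(P[...,0]-.49)<.12)&(abs(P[...,1]+.24)<.06)&(P[...,2]>.02)&(P[...,2]<.06)
    if m.sum()>30:
        p=P[m]; r=cv2.minAreaRect((p[:,:2]*1000).astype(np.float32)); print(c,m.sum(),r)
E
```

```text
[0.51949563 0.3498575  0.21564637] [  0.19899973 -18.39389191  15.66289599]
1.8257855996691146
scene seat_hub [([0.4762, 0.1675, 0.0422], 0.93)]
scene seat_eye [([0.6318, 0.202, 0.0433], 0.77)]
scene fixture [([0.5556, 0.185, 0.0024], 0.88)]
scene lever_hub [([0.8551, -0.0857, 0.0018], 0.71), ([0.4037, -0.2493, 0.0057], 0.64), ([0.2244, -0.2618, -0.002], 0.62)]
scene lever_eye [([0.7392, -0.1117, -0.0004], 0.91), ([0.5694, -0.2337, 0.0056], 0.89), ([0.1559, -0.3658, 0.0014], 0.63)]
scene lever_balance [([0.1998, -0.2907, 0.0128], 0.88), ([0.8226, -0.0974, 0.0151], 0.58), ([0.455, -0.2483, 0.0247], 0.57)]
scene cover_handle [([0.5178, 0.3492, 0.2097], 0.75)]
scene 770 ((481.30322265625, -235.59710693359375), (209.38108825683594, 55.23894119262695), 10.537545204162598)
side seat_hub [([0.4771, 0.167, 0.0458], 0.84)]
side seat_eye [([0.6357, 0.2013, 0.0477], 0.97), ([0.4716, -0.2402, -0.0028], 0.71)]
side fixture [([0.5548, 0.1855, 0.0007], 0.62)]
side lever_hub [([0.4053, -0.2503, 0.0076], 0.95), ([0.8612, -0.0903, -0.0038], 0.61), ([0.4748, -0.2385, -0.0058], 0.45)]
side lever_eye [([0.1577, -0.3616, 0.0065], 0.76), ([0.7411, -0.1142, 0.0008], 0.62)]
side lever_balance [([0.2068, -0.2943, 0.0194], 0.93), ([0.4534, -0.2425, 0.0281], 0.64), ([0.656, -0.2821, -0.0006], 0.61), ([0.8229, -0.0977, 0.0173], 0.59)]
side cover_handle [([0.5161, 0.3515, 0.2112], 0.67)]
side 827 ((480.54254150390625, -237.9708251953125), (212.22567749023438, 56.01451873779297), 10.048406600952148)
```

Force builds at q≈1.83, so the cover is on the stop. Release, rise, then cross to the lever.

Call:
{"op": "drive_tool", "data": {"commands": [[0,-0.01,0,0,0,0,0],[0,-0.01,0,0,0,0,0.4],[0,-0.01,0,0,0,0,0.4],[0,-0.01,0.15,0,0,0,0.4],[0,-0.01,0.35,0,0,0,0.4],[0,-0.01,0.55,0,0,0,0.6],[0,-0.3,0.55,0,0,0,0.6],[0,-0.65,0.55,0,0,0,0.6],[0,-1,0.55,0,0,0,0.6]]}}

```text
clock: 11.65
eef_pos: [0.5176, 0.2037, 0.2942]
orientation: [-3.14, 0.001, 0.213]
contact_force: [0.4, 0.1, -0.1]
width: 0.0557
gripper_force: 0.0
```

Call:
{"op": "drive_tool", "data": {"commands": [[-0.05,-0.35,0,0,0,0,0.6],[-0.1,-0.7,0,0,0,0,0.6],[-0.15,-1,0,0,0,0,0.6]]}}

```text
clock: 12.02
eef_pos: [0.4951, 0.0532, 0.2943]
orientation: [-3.14, 0.001, 0.211]
contact_force: [-0.2, -0.2, -1.1]
width: 0.0561
gripper_force: 0.0
```

Call:
{"op": "drive_tool", "data": {"commands": [[-0.05,-0.35,0,0,0,-0.2,0.6],[-0.1,-0.7,0,0,0,-0.23,0.6],[-0.15,-1,0,0,0,-0.23,0.6]]}}

```text
clock: 12.4
eef_pos: [0.4729, -0.0967, 0.2944]
orientation: [-3.14, 0.0, 0.096]
contact_force: [0.1, -1.0, -0.1]
width: 0.0554
gripper_force: 0.0
```

Call:
{"op": "drive_tool", "data": {"commands": [[-0.05,-0.35,-0.1,0,0,0,0.6],[-0.1,-0.7,-0.3,0,0,0,0.6],[-0.14,-0.96,-0.4,0,0,0,0.6],[-0.14,-0.96,-0.4,0,0,0,0.6],[-0.14,-0.96,-0.4,0,0,0,0.6]]}}

```text
clock: 13.02
eef_pos: [0.4527, -0.239, 0.2346]
orientation: [-3.14, -0.0, 0.096]
contact_force: [0.6, 0.5, -0.5]
width: 0.0557
gripper_force: 0.0
```

```bash
python3 - <<'E'
from h import *
st=manip.state();print(st["clock"],st["eef_pos"],st["orientation"],st["contact_force"],st["width"])
s=manip.snapshot("wrist"); cv2.imwrite("pics/w3.png",bgr(s))
for c in ["wrist","scene","side"]:
    if c!="wrist": s=manip.snapshot(c)
    for q in ["lever_hub","lever_eye","lever_balance"]:
        print(c,q,[(np.round(d["at"],4).tolist(),round(d["score"],2)) for d in manip.landmark_of(q,c)][:4])
    P=pts(s); im=s["image"].astype(int)
    base=(abs(P[...,0]-.49)<.13)&(abs(P[...,1]+.24)<.06)&(s["z_map"]>0)
    for n,lo,hi in [("hub",.044,.056),("eye",.034,.0425),]:
        X=P[...,0]; m=base&(P[...,2]>lo)&(P[...,2]<hi)&((X<.45) if n=="hub" else (X>.54))
        if m.sum()>10:
            p=(P[m][:,:2]*1000).astype(np.float32); print(c,n,m.sum(),cv2.minEnclosingCircle(p), np.median(P[m][:,2]))
    m=base&(P[...,2]>.03)&(P[...,2]<.046)&(P[...,0]>.445)&(P[...,0]<.54)
    if m.sum()>10:
        l=cv2.fitLine((P[m][:,:2]*1000).astype(np.float32),cv2.DIST_L2,0,.01,.01).ravel(); print(c,"arm",m.sum(),l,np.arctan2(l[1],l[0]),np.median(P[m][:,2]))
print([(np.round(d["at"],3).tolist()) for d in manip.landmark_of("cover_handle","side")][:1])
E
```

```text
13.025 [ 0.45269889 -0.23899756  0.23463323] [-3.14010927e+00 -1.07996772e-04  9.57216125e-02] [ 0.59430215  0.50384453 -0.47777871] 0.05570758798892673
wrist lever_hub [([0.407, -0.2519, 0.0004], 0.9), ([0.2246, -0.2622, 0.0013], 0.69)]
wrist lever_eye [([0.5674, -0.2294, 0.0059], 0.84)]
wrist lever_balance [([0.4569, -0.2449, 0.025], 0.93)]
wrist hub 1807 ((404.9621276855469, -250.65667724609375), 27.889190673828125) 0.04956118874412757
wrist eye 1390 ((562.1522216796875, -234.29013061523438), 24.67957305908203) 0.039293111861511215
wrist arm 2344 [ 9.9193716e-01  1.2673083e-01  4.9396677e+02 -2.4031212e+02] 0.12707254 0.03955038608854761
scene lever_hub [([0.408, -0.2472, 0.0023], 0.95), ([0.8556, -0.0892, 0.0035], 0.69), ([0.2259, -0.2654, -0.002], 0.62)]
scene lever_eye [([0.5695, -0.2366, 0.0063], 0.67), ([0.7357, -0.1086, 0.0004], 0.63), ([0.4053, -0.2461, 0.0039], 0.17)]
scene lever_balance [([0.8261, -0.0965, 0.0156], 0.92), ([0.4542, -0.2437, 0.0272], 0.91), ([0.202, -0.2917, 0.018], 0.58)]
scene hub 226 ((405.3267517089844, -250.17958068847656), 28.680830001831055) 0.04940
[... 159 characters left out ...]
9370416e+02 -2.3847644e+02] 0.11870286 0.039197274826340556
side lever_hub [([0.4048, -0.2503, 0.0047], 0.8), ([0.2223, -0.2583, -0.0005], 0.8), ([0.8574, -0.0944, -0.004], 0.5)]
side lever_eye [([0.571, -0.2348, 0.005], 0.75), ([0.1594, -0.3603, -0.0006], 0.75)]
side lever_balance [([0.2027, -0.2944, 0.02], 0.74), ([0.455, -0.2431, 0.0295], 0.68), ([0.823, -0.0936, 0.015], 0.53)]
side hub 284 ((403.9793701171875, -251.5550537109375), 28.116029739379883) 0.04812578794512157
side eye 132 ((562.92041015625, -236.8447723388672), 24.900779724121094) 0.03784020191751564
side arm 302 [ 9.9139470e-01  1.3090682e-01  4.9193570e+02 -2.4283669e+02] 0.13128363 0.03773624803587128
[[0.52, 0.353, 0.215]]
```

View pics/w3.png

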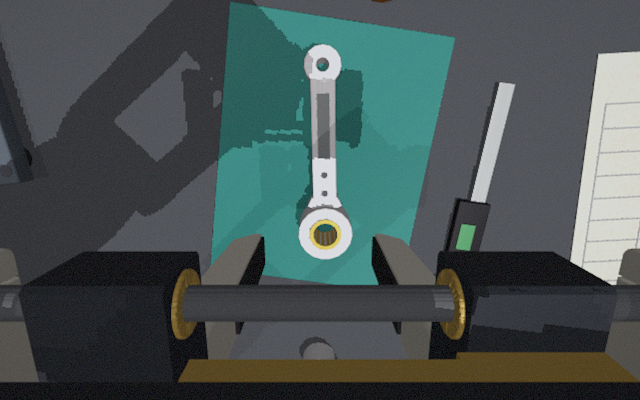

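Wrist view: lever hub at (325,233), eye at (322,64), finger centre about column 318, so the lever sits ~6 mm further to −y. Fitted hub (0.405,−0.2505), yaw ≈0.118, so the balance point is (0.4534,−0.2447).

Call:
{"op": "drive_tool", "data": {"commands": [[0,-0.04,-0.3,0,0,0.045,0.6],[0,-0.04,-0.6,0,0,0.045,0.6],[0,-0.04,-0.9,0,0,0.045,0.6],[0,-0.04,-1,0,0,0.045,0.6],[0,-0.04,-1,0,0,0.045,0.6]]}}

```text
clock: 14.3
eef_pos: [0.4524, -0.2459, 0.0844]
orientation: [-3.141, 0.001, 0.118]
contact_force: [-0.3, -0.8, -0.4]
width: 0.0557
gripper_force: 0.0
```

Call:
{"op": "drive_tool", "data": {"commands": [[0,0,-0.12,0,0,0,0.6],[0,0,-0.24,0,0,0,0.6],[0,0,-0.34,0,0,0,0.6],[0,0,-0.34,0,0,0,0.6],[0,0,-0.34,0,0,0,0.6]]}}

```text
clock: 14.92
eef_pos: [0.4531, -0.2464, 0.0345]
orientation: [3.141, -0.001, 0.118]
contact_force: [-0.7, 0.5, -0.2]
width: 0.0558
gripper_force: 0.0
```

Call:
{"op": "drive_tool", "data": {"commands": [[0,0.01,-0.01,0,0,0,0.45],[0,0.01,-0.01,0,0,0,0],[0,0.01,-0.01,0,0,0,0],[0,0.01,-0.01,0,0,0,0],[0,0.01,-0.01,0,0,0,0]]}}

```text
clock: 15.55
eef_pos: [0.4526, -0.2446, 0.0323]
orientation: [3.141, -0.0, 0.118]
contact_force: [0.8, -0.7, 2.0]
width: 0.024
gripper_force: 30.0
```

Call:
{"op": "drive_tool", "data": {"commands": [[0,0,0.05,0,0,0,0],[0,0,0.1,0,0,0,0],[0,0,0.18,0,0,0,0],[0,0,0.26,0,0,0,0],[0,0,0.34,0,0,0,0],[0,0,0.34,0,0,0,0],[0,0,0.34,0,0,0,0]]}}

```text
clock: 16.42
eef_pos: [0.4523, -0.2443, 0.0831]
orientation: [-3.141, 0.0, 0.118]
contact_force: [0.1, 0.5, -6.1]
width: 0.024
gripper_force: 30.0
```

```bash
cat > lev.py <<'E'
from h import *
def lever(c,x0,y0,z0,s=None):
    "hub/eye surfaces near expected frame: prints hub circle and plane tilt of top"
    s=s or manip.snapshot(c); P=pts(s)
    st=manip.state()
    for q in ["lever_hub","lever_eye","lever_balance"]:
        print(c,q,[np.round(d["at"],4).tolist() for d in manip.landmark_of(q,c) if abs(d["at"][0]-x0)<.25 and abs(d["at"][1]-y0)<.15 and abs(d["at"][2]-z0)<.05])
    return s,P
E
python3 - <<'E'
from lev import *
st=manip.state();print(st["clock"],st["eef_pos"],st["orientation"],st["contact_force"],st["ft_torque"],st["width"],st["gripper_force"])
p=st["eef_pos"]
for c in ["scene","side","wrist"]:
    s,P=lever(c,p[0]+.03,p[1],p[2])
    for n in ["hub","eye"]:
        cx=.405 if n=="hub" else .569; cy=-.2505 if n=="hub" else -.231
        m=(abs(P[...,0]-cx)<.035)&(abs(P[...,1]-cy)<.035)&(P[...,2]>.075)&(P[...,2]<.12)&(s["image"].min(-1)>100)
        if m.sum()>20: print(c,n,m.sum(),np.percentile(P[m][:,2],[10,50,90]))
    if c=="side": cv2.imwrite("pics/s4.png",cv2.resize(bgr(s)[130:320,240:440],None,fx=3,fy=3))
E
```

```text
16.425 [ 0.45234485 -0.24433163  0.0830808 ] [-3.14143838e+00  1.26927462e-04  1.18290738e-01] [ 0.12173346  0.53019017 -6.12176641] [-0.00117194  0.12686089  0.02245648] 0.023969620350763138 29.99779522418976
scene lever_hub [[0.4059, -0.2483, 0.057]]
scene lever_eye [[0.5678, -0.2356, 0.0579]]
scene lever_balance [[0.4547, -0.2481, 0.0781], [0.453, -0.2463, 0.0565]]
scene hub 24 [0.08638556 0.09643617 0.1016681 ]
scene eye 223 [0.08132379 0.0890992  0.09122047]
side lever_hub [[0.4039, -0.2522, 0.0578]]
side lever_eye [[0.5705, -0.2336, 0.0533]]
side lever_balance [[0.4503, -0.2437, 0.0787]]
side hub 373 [0.08143644 0.09718935 0.09958715]
side eye 123 [0.08182355 0.08759896 0.08959536]
wrist lever_hub []
wrist lever_eye [[0.5676, -0.229, 0.0547]]
wrist lever_balance [[0.4537, -0.2451, 0.0734]]
wrist hub 2642 [0.09650311 0.09982476 0.1007759 ]
wrist eye 5228 [0.08889689 0.08991747 0.09086059]
```

View pics/s4.png

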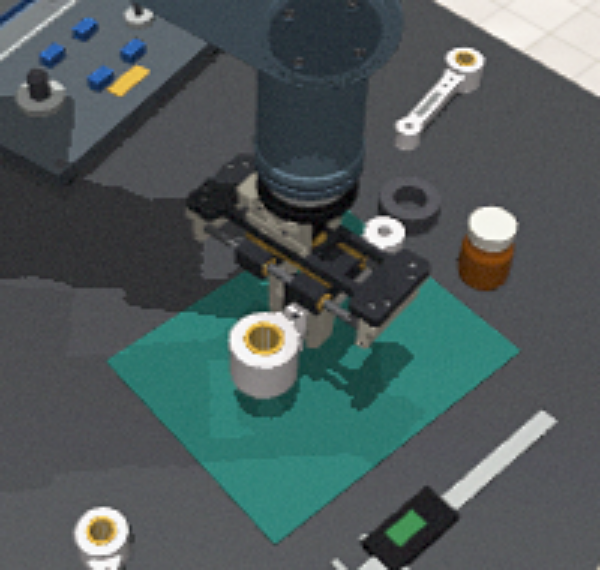

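Lever is lifted level: hub top 99.8 mm and eye top 89.9 mm, against a 10 mm nominal difference. The crop shows it gripped across the arm, hub at (265,350), with nothing disturbed. Carry it smoothly to the fixture.

Call:
{"op": "drive_tool", "data": {"commands": [[0,0,0.1,0,0,0,0],[0,0,0.25,0,0,0,0],[0,0.03,0.4,0,0,0,0],[0.01,0.1,0.52,0,0,0,0],[0.04,0.22,0.6,0,0,0,0],[0.07,0.38,0.6,0,0,0.03,0],[0.1,0.56,0.6,0,0,0.05,0],[0.13,0.74,0.6,0,0,0.07,0],[0.16,0.93,0.6,0,0,0.09,0]]}}

```text
clock: 18.15
eef_pos: [0.4765, -0.1032, 0.1736]
orientation: [-3.141, -0.0, 0.164]
contact_force: [0.8, 1.0, -6.5]
width: 0.0236
gripper_force: 30.0
```

Call:
{"op": "drive_tool", "data": {"commands": [[0.03,0.18,0,0,0,0.02,0],[0.06,0.36,0,0,0,0.04,0],[0.09,0.54,0,0,0,0.06,0],[0.12,0.72,0,0,0,0.08,0],[0.15,0.9,0,0,0,0.1,0]]}}

```text
clock: 18.77
eef_pos: [0.4987, 0.0318, 0.1735]
orientation: [-3.141, 0.0, 0.214]
contact_force: [0.8, -0.5, -6.4]
width: 0.0236
gripper_force: 30.0
```

Call:
{"op": "drive_tool", "data": {"commands": [[0.03,0.18,0,0,0,0,0],[0.06,0.36,0,0,0,0,0],[0.09,0.54,0,0,0,0,0],[0.12,0.72,0,0,0,0,0],[0.14,0.84,0,0,0,0,0],[0.15,0.92,0,0,0,0,0],[0.15,0.96,0,0,0,0,0],[0.15,0.98,0,0,0,0,0],[0.15,0.98,0,0,0,0,0],[0.15,0.98,0,0,0,0,0]]}}

```text
clock: 20.02
eef_pos: [0.5215, 0.1765, 0.1732]
orientation: [3.141, 0.0, 0.213]
contact_force: [0.1, 0.2, -5.8]
width: 0.0237
gripper_force: 30.0
```

```bash
python3 - <<'E'
from lev import *
st=manip.state();print(st["clock"],st["eef_pos"],st["orientation"],st["contact_force"],st["ft_torque"],st["width"],st["gripper_force"])
p=st["eef_pos"];y=st["orientation"][2]
H=p[:2]-.048*np.array([np.cos(y),np.sin(y)]);Ey=H+.165*np.array([np.cos(y),np.sin(y)]);print("pred",H,Ey)
for c in ["scene","side","wrist"]:
    s,P=lever(c,p[0]+.03,p[1],p[2])
    for q in ["seat_hub","seat_eye","fixture","cover_handle"]: print(q,[np.round(d["at"],4).tolist() for d in manip.landmark_of(q,c)][:2])
    for n,C,z,r in [("hub",H,.189,.034),("eye",Ey,.179,.023)]:
        m=(np.hypot(P[...,0]-C[0],P[...,1]-C[1])<r)&(abs(P[...,2]-z)<.006)
        if m.sum()>20: print(c,n,m.sum(),np.median(P[m][:,2]),cv2.minEnclosingCircle((P[m][:,:2]*1000).astype(np.float32)))
    if c=="side": cv2.imwrite("pics/s5.png",cv2.resize(bgr(s)[0:230,180:420],None,fx=2.5,fy=2.5))
E
```

```text
20.025 [0.5215041  0.17650162 0.1731557 ] [3.14141716e+00 1.66551329e-04 2.12663350e-01] [ 0.10675795  0.18901252 -5.80022744] [ 0.05535646  0.07957199 -0.04451205] 0.023746032007031334 29.997826516628265
pred [0.47458543 0.16637055] [0.63586835 0.20119611]
scene lever_hub [[0.4727, 0.1707, 0.1433]]
scene lever_eye []
scene lever_balance [[0.5236, 0.1741, 0.1674], [0.5203, 0.1784, 0.1432]]
seat_hub [[0.478, 0.1659, 0.0433]]
seat_eye [[0.6373, 0.2068, 0.0449]]
fixture [[0.5534, 0.1837, -0.0011]]
cover_handle [[0.5202, 0.3495, 0.2087]]
scene hub 24 0.18956566759569293 ((493.12591552734375, 183.96969604492188), 9.421061515808105)
scene eye 249 0.17937359203575998 ((633.8919067382812, 201.48992919921875), 20.93068504333496)
side lever_hub [[0.4764, 0.1676, 0.1477]]
side lever_eye [[0.6394, 0.2025, 0.1421]]
side lever_balance [[0.5225, 0.1781, 0.1699]]
seat_hub [[0.4755, 0.1684, 0.0434]]
seat_eye [[0.6378, 0.1999, 0.0486]]
fixture [[0.5608, 0.1849, 0.0019]]
cover_handle [[0.5167, 0.3528, 0.2112]]
side hub 188 0.18813964778631115 ((475.23388671875, 164.75148010253906), 30.384382247924805)
wrist lever_hub []
wrist lever_eye [[0.6347, 0.2061, 0.1461]]
wrist lever_balance [[0.5245, 0.1767, 0.1642]]
seat_hub []
seat_eye []
fixture []
cover_handle []
wrist hub 2727 0.19011342483215488 ((488.84368896484375, 169.31980895996094), 18.211034774780273)
wrist eye 2945 0.1801209057281391 ((627.337646484375, 199.37290954589844), 16.06089973449707)
```

View pics/s5.png

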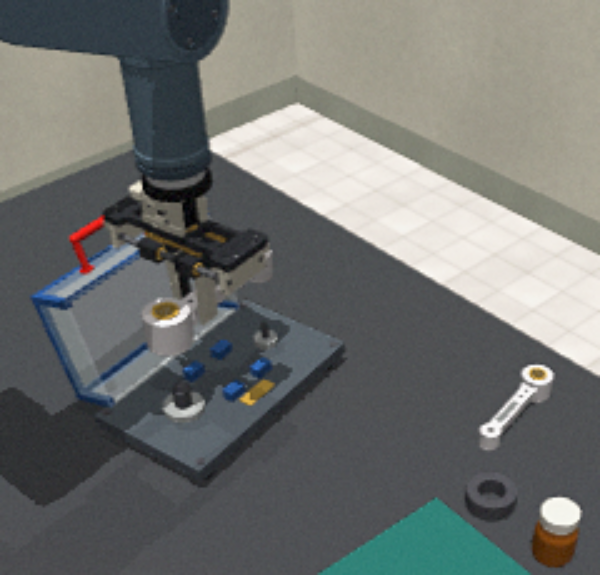

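The side crop shows the hub above the thick pin, the lever level, and the cover lying open on its stop. Predicted hub and eye are within about 3 mm of the pin axes, and the underside is ~100 mm above the seats. Handing in.

```bash
python3 -c "
from rig import manip
print(max(abs(manip.state()['joint_vel']))); print(manip.finish_job())"
```

```text
0.0020433111663190427
the job is handed in; nothing more can be done
None
```

I laid the cover back open on its stop and handed the job in with the gripper holding the lever level, about 100 mm above the seats; by my camera measurements hub and eye are within about 3 mm of their pin axes, and no verdict was returned.

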